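# Index the socket shutter on a hoist test box

## Robot

A 7-joint arm with a two-finger parallel gripper is mounted at the origin on the work surface. World frame = base frame: x ahead of the robot, y to its left, z up, the work surface at z = 0. Lengths are in m, angles in rad, forces in N, time in s.
With the tool pointing down it reaches from about 0.4 to 0.85 m from the base axis. Payload 4.5 kg.
Tool frame: the origin (TCP) lies between the finger pads; the fingertips stand 14 mm ahead of it and the grasp point (between the pads) lies 5 mm behind it; x points along the fingers, z is the direction in which the jaws open and shut, and the axes are right-handed (so a half turn about x gives the same grasp; the last joint's range is limited). The gripper opens to 88 mm and grips with 3 to 60 N. Pads are 18 mm wide; open, the fingers measure 123 mm over their backs; the gripper's body (75 mm by 187 mm) begins 45 mm behind the grasp point.
Start: joints at [1.205, 0.689, -0.195, 1.565, 0.157, 0.902, -0.215], TCP at [0.243, -0.576, 0.253] pointing down, gripper open.
Joint ranges: [-3.01, 3.01], [-0.46, 2.08], [-1.47, 1.51], [0.13, 2.56], [-1, 4.14], [0.04, 2.09], [-2.66, 2.66]. Speed limits (rad/s): [2.57, 2.57, 3.14, 3.14, 3.14, 3.14, 3.14].

## Interface

Orientations are given as a unit quaternion [x, y, z, w].
In Python, from plant import r, cams gives the robot as it stands.
- The arm moves only by the tool apply_moves, never from a script. Its arguments are lists of equal length, an entry for each row: "travel": the shift along the world's x, y, z in cm, a list of three; "roll": the turn about the world's z in degrees; "gripper": the finger opening in cm, from 0 to 8.81. In form: {"travel": [[x, y, z], ...], "roll": [roll, ...], "gripper": [gripper, ...]}. A call has exactly 8 rows; each row is the pose to reach, as a shift and turn from the pose commanded when the call began; what a row does not reach only later rows make up. A row lasts 1/12 s, in which the tool goes at most 41.7 mm and 7.16 degrees, less where a joint would pass 70% of its speed; a pose out of reach is approached as far as the arm can. A call with a gripper value outside its range is refused whole. The fingers move at their own pace and stop on an object; "newtons" is the grip in N (left out, the last holds). Time passes only in rows, so rows that repeat a pose let the fingers close, or fill a call up. It gives the time, the measured TCP pose, the force and the opening at its end, in the units of the state.
- r.get_state(): the state, without advancing time (a new reading comes with each control period).
- cams.snapshot(name): name is "scene" or "top" or "wrist"; returns a dict with "image" (400x640x3 uint8, red, green, blue), "fx", "fy", "cx", "cy" (pixels), "R" (3x3) and "t" (3): a world point X has camera coordinates R X + t. Camera axes: x right, y down, z forward; pixel columns grow to the right and rows downward; lengths in m; the calibration is good to about 2 mm. A picture is of the moment at which its call begins. There is no depth.
- r.finish_job(): hands the job in, once; it reports no verdict.
The state is a dict: "clock": time; "q": joint angles; "qd": joint speeds; "joint_torque": joint torques, N m; "tool_pos": TCP position; "eef_rot": TCP orientation; "contact_force": force on the tool from outside, world axes, zero at the start; "moment": the same for the moment, N m; "opening": opening from 0.0 (shut) to 1.0 (fully open).
Only numpy, scipy, OpenCV 4.12 (cv2) and the standard library are available. Lean on these libraries where they do the work, as an engineer would, in place of code of your own. Each camera call takes 0.05 s, during which the arm holds its last target. There are 200 camera calls.

## Task

On the hoist test box with the rectangular multi-pin sockets, take the black tab on its bare metal shutter plate and slide the plate off the end socket to its next stop, so that it clicks in over the middle socket, then let go. Leave the shutter of the other box, the one with round sockets, where it is.

Things in the scene. Friction and masses are not known exactly. Their poses are not given: they have to be found in the camera images.
- main_tab (a point): Centre of the black upright grip tab on the shutter of the box with rectangular sockets; pinch it from above across its 12 mm. Tab: 12 mm thick along the slide (its y axis), 34 wide across it (x), 44 tall; this point is 26 mm above the plate's top, 18 below the tab's top, 92 above the table. Plate: metal, 84 x 46 x 4 mm, top 66 mm above the table, between rails 70 mm above the table.
- main_middle_port (a point): Centre of the middle rectangular socket, on top of its fixed grey die-cast box (120 mm in x, 220 in y, 58 high), at the middle of the box, 58 mm above the table; same axes as main_tab. Three such sockets lie in a row along y, 50 mm apart; at the start the plate covers the -y one. At the middle stop the tab stands straight above this point.
- main_shutter (a joint): Travel of that shutter along the box's +y, in m: about 0 at the start (first socket), 0.050 at the middle stop, 0.100 at the far stop. A sprung index draws the plate into the nearest stop: released within 20 mm of the middle stop it snaps into it. Sliding it takes about 6 N.
- aux_shutter (a joint): Travel, in m, of the shutter on the other box: same build and size, but with round sockets; it also starts at its first stop, about 0, and is to stay there. Either box may be on the left or the right.

How it is judged:
At the end, for the whole second after the job is handed in: The shutter of the box with rectangular sockets rests at its middle stop (travel 0.050 m, within 10 mm) and is at rest; the shutter of the box with round sockets is still at its first stop (travel below 12 mm) (value of joint main_shutter between 0.04 and 0.06 m and velocity of joint main_shutter between -0.01 and 0.01 m/s and value of joint aux_shutter below 0.012 m); the robot touches nothing.
It fails at once if the shutter of the box with round sockets is pushed off its stop (more than 15 mm) (value of joint aux_shutter above 0.015 m).
It also fails if it takes over 29 s, if anything falls off the work surface, if the arm or the gripper's body presses on something with over 40 N, if the wrist force passes 120 N, or if a joint passes its speed limit or range.

## Working session

There is one attempt and no reset: what is moved stays moved. The work goes in short steps, Python scripts to look and compute and a tool call to move; the robot and the scene stay as the last step left them, time stands still between calls to the robot, and variables do not carry over. Pictures are saved under pics/ and viewed, about 8 in all and at most 12, crops included, and the job is handed in when it is done.

Besides the shell and the picture viewer there is one more tool, called after "Request:" as name([rows], argument=value, ...), one row to a line, values as JSON. apply_moves: Moves the arm, as the interface text tells. Its arguments: {"type":"object","properties":{"travel":{"type":"array","items":{"type":"array","items":{"type":"number"}}},"roll":{"type":"array","items":{"type":"number"}},"gripper":{"type":"array","items":{"type":"number"}},"newtons":{"type":"number"}},"required":["travel","roll","gripper"]}

```bash
mkdir -p pics; cat > h.py <<'E'
import numpy as np, cv2
from plant import r, cams
def snap(n,f):
    s=cams.snapshot(n); cv2.imwrite('pics/'+f,cv2.cvtColor(s['image'],cv2.COLOR_RGB2BGR))
    np.savez('pics/'+f+'.npz',**{k:s[k] for k in('fx','fy','cx','cy','R','t')}); return s
def back(f,u,v,z):
    s=np.load('pics/'+f+'.npz'); R,t=s['R'],s['t']
    d=R.T@np.array([(u-s['cx'])/s['fx'],(v-s['cy'])/s['fy'],1]); c=-R.T@t
    return c+d*(z-c[2])/d[2]
def proj(f,X):
    s=np.load('pics/'+f+'.npz'); c=s['R']@np.array(X)+s['t']
    return s['fx']*c[0]/c[2]+s['cx'],s['fy']*c[1]/c[2]+s['cy']
E
python3 - <<'E'
from h import *
snap('top','top1.png'); snap('scene','sc1.png'); s=r.get_state()
print(s['clock'],s['tool_pos'],s['eef_rot'],s['opening'],s['contact_force'])
E
```

```text
0.1 [ 0.24303424 -0.57523021  0.25199876] [ 0.39100802  0.58985389 -0.39044265  0.58884604] 1.0035063084343931 [0.48090581 0.39288071 0.51831376]
```

View pics/top1.png

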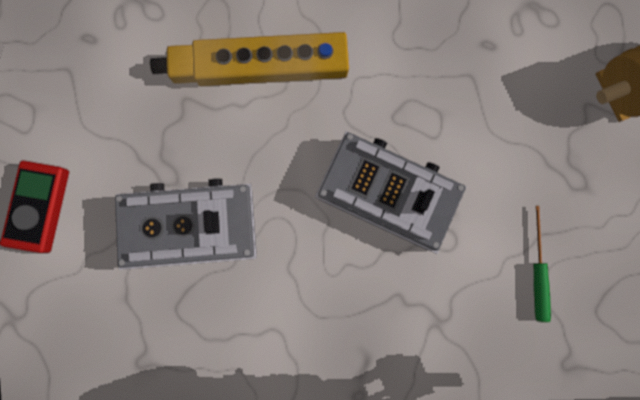

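View pics/sc1.png

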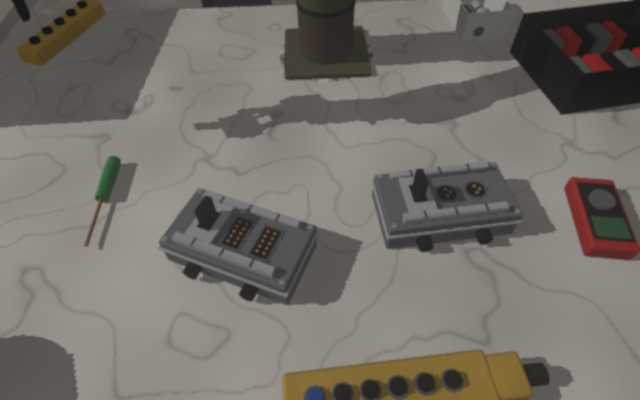

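The top view shows the rectangular-socket box with its corners at about (349,134), (464,186), (437,248) and (322,194). Its middle socket is at about (393,190), the far one at (365,177) and the tab at about (424,200). The round-socket box is on the image's left, around (185,225).

```bash
python3 - <<'E'
from h import *
f='top1.png'
c=np.array([back(f,*p,.058) for p in[(349,134),(464,186),(437,248),(322,194)]])
print(c.round(3),c.mean(0).round(3),[np.linalg.norm(c[i]-c[i-1]).round(3) for i in range(4)])
m=back(f,393,190,.058);far=back(f,365,177,.058);t=back(f,424,200,.1)
print(m,far,t,np.linalg.norm(m-far))
d=(c[0]+c[3]-c[1]-c[2]);print('slide yaw',np.degrees(np.arctan2(d[1],d[0])))
y=d/np.linalg.norm(d);print('y',y,'tab pred',m-y*.05, c.mean(0)-y*.05)
from scipy.spatial.transform import Rotation as Ro
print(Ro.from_quat(r.get_state()['eef_rot']).as_matrix().round(3))
for p in(m,c.mean(0)): 
  for h in(.066,.11): print(proj(f,[*(p-y*.05)[:2],h]))
E
```

```text
[[ 0.662 -0.096  0.058]
 [ 0.576 -0.287  0.058]
 [ 0.473 -0.24   0.058]
 [ 0.56  -0.051  0.058]] [ 0.568 -0.169  0.058] [np.float64(0.111), np.float64(0.21), np.float64(0.113), np.float64(0.208)]
[ 0.56811948 -0.16896171  0.058     ] [ 0.58937287 -0.12257003  0.058     ] [ 0.54724834 -0.21007568  0.1       ] 0.05102837439509132
slide yaw 65.55628474451267
y [0.41379914 0.91036821 0.        ] tab pred [ 0.54742952 -0.21448012  0.058     ] [ 0.54710363 -0.21429439  0.058     ]
[[-0.001  0.921  0.389]
 [ 0.001  0.389 -0.921]
 [-1.    -0.    -0.002]]
(np.float64(421.7034219061726), np.float64(202.1930562290162))
(np.float64(428.3883526543524), np.float64(199.20283696452236))
(np.float64(421.5930942214138), np.float64(202.39003271606907))
(np.float64(428.27184592505904), np.float64(199.41127744126828))
```

Request:
apply_moves([
  [2,2.4,0],
  [4.4,5.3,0],
  [6.9,8.2,0],
  [9.4,11.1,0],
  [11.9,14,0],
  [14.4,17,0],
  [16.9,20,0],
  [19.4,23,0],
], roll=[-5,-11,-17,-23,-29,-35,-41,-47], gripper=[8.8,8.8,8.8,8.8,8.8,8.8,8.8,8.8])

```text
clock: 0.77
tool_pos: [0.438, -0.344, 0.2525]
eef_rot: [-0.594, -0.383, 0.594, -0.383]
contact_force: [0.8, -0.1, 0.0]
opening: 0.994
```

Request:
apply_moves([
  [2.5,3,0],
  [5,6,0],
  [7.5,9,0],
  [9.5,11.5,-1],
  [11,13,-3],
  [11,13.1,-4],
  [11,13.1,-4],
  [11,13.1,-4],
], roll=[0,0,0,0,0,0,0,0], gripper=[8.8,8.8,8.8,8,7,6,5,5])

```text
clock: 1.43
tool_pos: [0.5459, -0.2157, 0.2121]
eef_rot: [-0.593, -0.385, 0.594, -0.384]
contact_force: [-0.1, 0.0, -0.6]
opening: 0.647
```

```bash
python3 - <<'E'
from h import *
snap('wrist','w1.png');s=r.get_state()
from scipy.spatial.transform import Rotation as Ro
print(s['clock'],s['tool_pos'],s['opening'],s['q']);print(Ro.from_quat(s['eef_rot']).as_matrix().round(3))
print([np.round(proj('w1.png',[.5473,-.2143,z])) for z in(.066,.11)])
E
```

```text
1.4833 [ 0.54619683 -0.21654674  0.21293897] 0.602256710908972 [ 0.24297334  0.68940486  0.09529543  1.73229894 -0.08906747  0.72471647
 -1.61038473]
[[-0.001  0.912 -0.41 ]
 [-0.001 -0.41  -0.912]
 [-1.    -0.     0.002]]
[array([316., 182.]), array([316., 198.])]
```

View pics/w1.png

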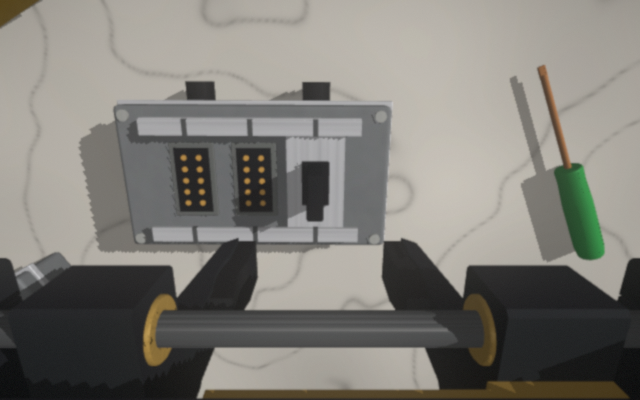

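The wrist view shows the tab top at about (315,200), against a predicted (316,198). The jaws are aligned with the slide, so I'm descending.

Request:
apply_moves([
  [0,0.1,-2],
  [0,0.1,-5],
  [0,0.1,-8],
  [0,0.1,-10],
  [0,0.1,-11],
  [0,0.1,-11.8],
  [0,0.1,-12],
  [0,0.1,-12],
], roll=[0,0,0,0,0,0,0,0], gripper=[5,5,5,5,5,5,5,5])

```text
clock: 2.15
tool_pos: [0.5476, -0.2146, 0.0934]
eef_rot: [0.594, 0.384, -0.593, 0.385]
contact_force: [0.8, -0.4, -0.0]
opening: 0.57
```

```bash
python3 - <<'E'
from h import *
snap('wrist','w2.png');s=r.get_state();print(s['clock'],s['tool_pos'],s['opening'],s['contact_force'])
E
```

```text
2.2 [ 0.54791575 -0.21445372  0.09384382] 0.5705017068611242 [-0.4471676  -0.26015364 -0.00786152]
```

View pics/w2.png

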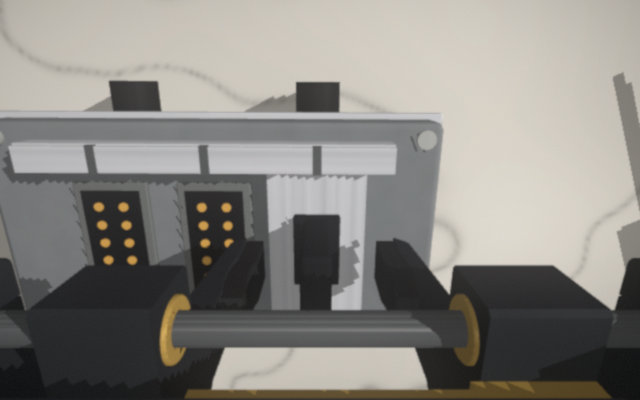

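The tab at column 316 sits midway between the fingertips at columns 264 and 377. I'll close at 25 N.

Request:
apply_moves([
  [0,0,-0.1],
  [0,0,-0.1],
  [0,0,-0.1],
  [0,0,-0.1],
  [0,0,-0.1],
  [0,0,-0.1],
  [0,0,-0.1],
  [0,0,-0.1],
], roll=[0,0,0,0,0,0,0,0], gripper=[4,3,2,1,0.8,0.8,0.8,0.8], newtons=25)

```text
clock: 2.87
tool_pos: [0.5475, -0.2135, 0.0919]
eef_rot: [0.594, 0.385, -0.593, 0.385]
contact_force: [-0.2, 0.9, 1.7]
opening: 0.136
```

The opening of 0.136 is 12 mm, so the tab is held. Now I slide it 50 mm along the box's +y.

Request:
apply_moves([
  [0.2,0.45,0],
  [0.5,1.1,0],
  [0.8,1.8,0],
  [1.15,2.5,0],
  [1.5,3.25,0],
  [1.8,3.95,0],
  [2.05,4.5,0],
  [2.05,4.5,0],
], roll=[0,0,0,0,0,0,0,0], gripper=[0.8,0.8,0.8,0.8,0.8,0.8,0.8,0.8])

```text
clock: 3.53
tool_pos: [0.5686, -0.167, 0.0919]
eef_rot: [0.593, 0.385, -0.593, 0.385]
contact_force: [-0.3, -0.4, 3.5]
opening: 0.138
```

```bash
python3 - <<'E'
from h import *
snap('wrist','w3.png');s=r.get_state();print(s['clock'],s['tool_pos'],s['opening'],s['contact_force'])
E
```

```text
3.5833 [ 0.56846585 -0.16739432  0.09190458] 0.1326362793175021 [-0.44560445  1.13632961  2.66723417]
```

View pics/w3.png

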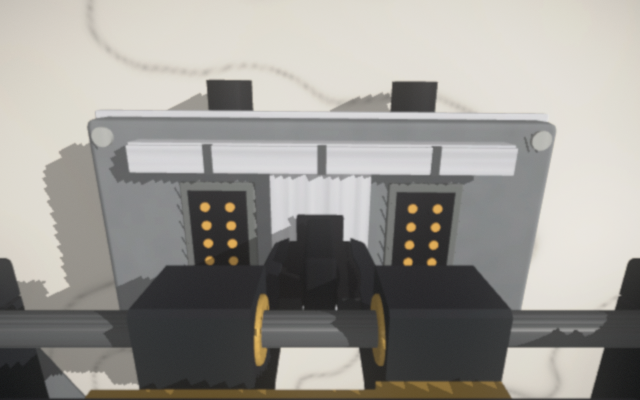

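The plate is now over the middle socket, with the sockets on either side, around columns 220 and 422, exposed. Next I open symmetrically and lift.

Request:
apply_moves([
  [0,0,0],
  [0,0,0],
  [0,0,0],
  [0,0,0],
  [0,0,0],
  [0,0,0],
  [0,0,0],
  [0,0,0],
], roll=[0,0,0,0,0,0,0,0], gripper=[2,3,4,5,5,5,5,5])

```text
clock: 4.25
tool_pos: [0.5678, -0.1688, 0.0917]
eef_rot: [-0.593, -0.385, 0.593, -0.385]
contact_force: [-0.5, 0.1, 0.5]
opening: 0.567
```

Request:
apply_moves([
  [0,0,1],
  [0,0,3],
  [0,0,6],
  [0,0,9],
  [0,0,11],
  [0,0,12],
  [0,0,12],
  [0,0,12],
], roll=[0,0,0,0,0,0,0,0], gripper=[5,5,5,5,5,5,5,5])

```text
clock: 4.92
tool_pos: [0.5676, -0.1686, 0.2117]
eef_rot: [0.593, 0.385, -0.593, 0.385]
contact_force: [1.1, 0.8, -0.4]
opening: 0.571
```

```bash
python3 - <<'E'
from h import *
snap('wrist','w4.png');snap('scene','sc2.png');s=r.get_state();print(s['clock'],s['tool_pos'],s['opening'],s['contact_force'])
a=cv2.imread('pics/w4.png');b=cv2.imread('pics/sc2.png');cv2.imwrite('pics/c.png',cv2.resize(np.vstack([a,b]),None,fx=.75,fy=.75))
print(proj('w4.png',[.568,-.169,.11]))
E
```

```text
5.0167 [ 0.5668185  -0.16833999  0.21032684] 0.5645325640284179 [ 0.1398286  -0.6193397   0.13812362]
(np.float64(318.87219424155626), np.float64(198.84548439536314))
```

View pics/c.png

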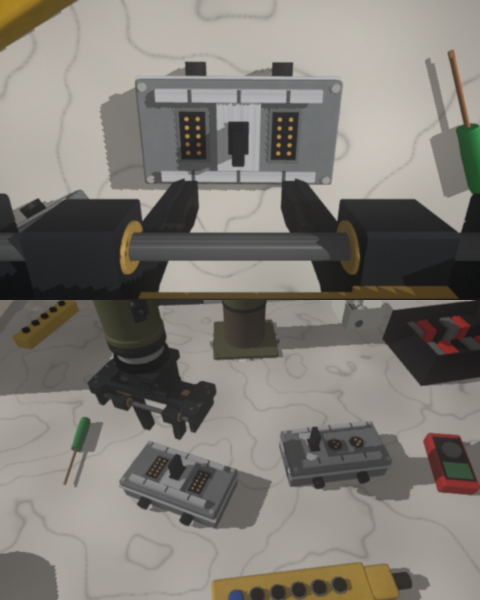

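The wrist view shows the plate midway between the two exposed sockets, with the tab at about (318,199) in the full image, against a predicted (319,199). The other box's shutter is unmoved and the gripper is clear.

```bash
python3 -c "
from plant import r
print(r.finish_job())"
```

```text
the job is handed in; nothing more can be done
None
```

The shutter on the box with rectangular sockets is now over the middle socket. I gripped its tab at 25 N, slid it about 50 mm along the box's +y, let go, lifted about 12 cm clear and handed the job in at about 5 s.

The last pictures, taken after letting go, show the tab within about 1 pixel of where it should stand at the middle stop, with both outer sockets exposed. The round-socket box's shutter looks unmoved at its first stop. The contact force was near zero with the gripper clear, and no check failed or disagreed. I could not read the joint travel directly, so the stop position is judged from the images and the tool position only.

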